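# Sweep cut corn through the board's slot into the catch pan

### The job

First push the steel catch pan under the prep board fully home, so that it closes under the slot. Then sweep the four corn rounds across the board with your fingertips so that all of them drop through the slot into the pan. Only push and sweep: do not pinch or lift the corn, and leave the little steel cup standing where it is at the back of the board.

Things in the scene. Friction and masses are not known exactly. Their poses are not given: they have to be found in the camera images.
- prep_board: Wooden prep board on a low steel stand, fixed; flat top 85 mm above the table, no rim. Origin on the table; in its own axes it spans x -125 (front edge, to the robot) to +190 mm (back edge), y -135 to +135 mm. The slot through its front part spans x -105 to -30, y -100 to +100 mm: a straight drop into the pan when that is home. The corn lies behind it, centres at x -5 to +45 mm.
- slot_center (a point): Centre of the slot, level with the board's top; axes as the board's.
- catch_pan (a joint): How far the catch pan is pulled out towards the robot (along the board's -x), in m: 0 is fully home against its stop, largest 0.06. It slides in runners and cannot leave them; it takes about 2 to 4 N to push. Pulled out, its back wall stands across the slot and things swept in would miss it. A closed carton 95 mm high stands to the right of it.
- pan_front (a point): Middle of the foremost line of the rolled edge on the pan's front, 51 mm above the table; axes as the board's, moves with the pan. The front plate is 218 mm wide, 9 mm farther back, 5 to 59 mm above the table. Pushed along the board's +x the pan slides home; there the rolled edge stands 19 mm in front of the board's front edge.
- pan_floor (a point): Centre of the pan's inner floor, 8 mm above the table; axes as the board's, moves with the pan. Inside, the pan measures 106 (x) x 212 (y) mm and is 51 mm deep.
- corn_a_center (a point): Centre of a round of corn on the cob, a yellow disc 40 mm across and 25 mm high, 20 to 40 g, lying flat, loose on the board. All four are alike.
- corn_b_center (a point): Centre of the second corn round.
- corn_c_center (a point): Centre of the third corn round.
- corn_d_center (a point): Centre of the fourth corn round.
- steel_cup: Small open steel sauce cup, 67 mm across and 36 mm high, loose, standing on the board near its back edge (centre at board x about 152 mm); origin at the centre of its underside. Not to be disturbed.

How it is judged (in metres and radians):
On the way:
1. the catch pan is pushed home (within 6 mm of its stop) while all four corn rounds are still on the board (value of joint catch_pan below 0.006 m and height (world z) of each of corn_a_center, corn_b_center, corn_c_center, corn_d_center above 0.085 m), for 0.2 s.
At the end, for the whole second after the job is handed in: The pan is home within 6 mm, and all four corn rounds lie at rest inside it, below the board; the steel cup stands upright on the board within 25 mm of where it was (value of joint catch_pan below 0.006 m and distance of steel_cup from where it was at the start of the episode below 0.025 m and angle between steel_cup's own z axis and vertical below 0.2 rad and x of corn_a_center in the frame of pan_floor between -0.052 and 0.052 m and y of corn_a_center in the frame of pan_floor between -0.105 and 0.105 m and z of corn_a_center in the frame of pan_floor between 0 and 0.055 m and linear speed of each of corn_a, corn_b, corn_c, corn_d below 0.03 m/s and x of corn_b_center in the frame of pan_floor between -0.052 and 0.052 m and y of corn_b_center in the frame of pan_floor between -0.105 and 0.105 m and z of corn_b_center in the frame of pan_floor between 0 and 0.055 m and x of corn_c_center in the frame of pan_floor between -0.052 and 0.052 m and y of corn_c_center in the frame of pan_floor between -0.105 and 0.105 m and z of corn_c_center in the frame of pan_floor between 0 and 0.055 m and x of corn_d_center in the frame of pan_floor between -0.052 and 0.052 m and y of corn_d_center in the frame of pan_floor between -0.105 and 0.105 m and z of corn_d_center in the frame of pan_floor between 0 and 0.055 m); the robot touches nothing.
It fails at once if a corn round is lifted off the board (its centre more than 35 mm above where it lay) (height (world z) of any of corn_a_center, corn_b_center, corn_c_center, corn_d_center above 0.133 m).
It fails at once if a corn round is pinched or pressed hard (more than 15 N from the fingers) (contact force between any of corn_a, corn_b, corn_c, corn_d and the fingers above 15 N).
It fails at once if the steel cup is shifted more than 25 mm, or tipped (distance of steel_cup from where it was at the start of the episode above 0.025 m or angle between steel_cup's own z axis and vertical above 0.3 rad).
It also fails if it takes over 54 s, if anything falls off the work surface, if the arm or the gripper's body presses on something with over 40 N, if the wrist force passes 120 N, or if a joint passes its speed limit or range.

### The arm

A 6-joint arm with a two-finger parallel gripper is mounted at the origin on a cart in front of the work surface, level with it; the furniture and walls round the work are solid. World frame = base frame: x ahead of the robot, y to its left, z up, the work surface at z = 0. Lengths are in mm, angles in degrees, forces in N, time in s.
With the tool pointing down it reaches from about 200 to 875 mm from the base axis. Payload 3.4 kg.
Tool frame: the origin (TCP) lies on the mounting face of the last link; the fingertips stand 199 mm ahead of it and the grasp point (between the pads) lies 180 mm ahead of it (ctrl.tip_reach is the distance from the TCP to the fingertips, in mm); z points along the fingers, y is the line along which they close (so a half turn about z gives the same grasp; the last joint's range is limited). The gripper opens to 94 mm and grips with 3 to 60 N. Pads are 16 mm wide; open, the fingers measure 119 mm over their backs; the gripper's body (75 mm by 177 mm) begins 78 mm behind the grasp point.
Start: joints at [-80.329, 15.808, 86.224, -0, 77.962, -6.933], TCP at [164.308, -551.042, 404.693] pointing down, gripper open.
Joint ranges: [-165.64, 165.64], [-43.16, 119.46], [12.63, 154.43], [-67.54, 247.53], [6.08, 155.33], [-154.97, 154.97]. Speed limits (degrees/s): [147.25, 147.25, 180, 180, 180, 180].

### API

Orientations are given as [roll, pitch, yaw] about the fixed x, y, z axes, in that order (R = Rz(yaw) Ry(pitch) Rx(roll)).
In Python, from bench import ctrl, imaging, workorder, monitor gives the robot as it stands (ctrl), with the cameras (imaging), the job (workorder) and the readings (monitor).
- The arm moves only by the shell command python3 jog.py FILE [OPENING], which reads ROWS from the file FILE. ROWS is 1 to 12 rows, parted by a bar, with the numbers parted by spaces; each row has 4 numbers: dx, dy, dz in fractions of the full range, 1 being 80 cm, then a turn about the tool's z in a scale on which 1.0 is 120 degrees; each row shifts and turns the commanded pose from where the row before left it, along the tool's axes as they then stand; what a row does not reach is not made up. A row lasts 1/12 s, in which the tool goes at most 41.7 mm and 7.16 degrees, less where a joint would pass 70% of its speed; a pose out of reach is approached as far as the arm can. OPENING is the finger opening in mm, set as the command begins (- or left out keeps the last). The fingers move at their own pace and stop on an object; the grip force is fixed at half the most. Time passes only in rows, so rows that do not move let the fingers close. It prints the time, the measured TCP pose, the force, the opening and the grip force at its end. Input that does not fit is refused with a message, and nothing moves.
- monitor.state(): the state, without advancing time (a new reading comes with each control period).
- imaging.capture(name): name is "scene" or "top" or "wrist"; returns a dict with "pixels" (480x640x3 uint8, blue, green, red), "fx", "fy", "cx", "cy" (pixels), "extrinsics" (4x4, takes a point from world to camera coordinates); the wrist camera has in their place "mount" (4x4, takes a point from camera to tool coordinates, whose origin is the TCP and whose axes are the flange's). Camera axes: x right, y up, looking along -z (the intrinsics and any distortion apply to the point x, -y, -z); pixel columns grow to the right and rows downward; lengths in mm; the calibration is good to about 2 mm. A picture is of the moment at which its call begins: read the wrist's pose just before it. There is no depth.
- workorder.finish_job(): hands the job in; it is judged then, once.
The state is a dict: "time": time; "joint_pos": joint angles; "qvel": joint speeds; "effort": joint torques, N m; "ee_pos": TCP position; "ee_rot": TCP orientation; "wrist_force": force on the tool from outside, world axes, zero at the start; "wrist_torque": the same for the moment, N m; "finger_gap": finger opening in mm; "gripper_force": force on a finger pad.
Only numpy, scipy, OpenCV 4.12 (cv2) and the standard library are available. Lean on these libraries where they do the work, as an engineer would, in place of code of your own. Each camera call takes 0.05 s, during which the arm holds its last target. There are 200 camera calls.

## Working session

There is one attempt and no reset: what is moved stays moved. The work goes in short steps, Python scripts to look and compute and a shell command to move; the robot and the scene stay as the last step left them, time stands still between calls to the robot, and variables do not carry over. Pictures are saved under pics/ and viewed, at most 10 in all, crops included, and the job is handed in when it is done.

```bash
ls; mkdir -p pics
python3 - <<'E'
from bench import ctrl, imaging, workorder, monitor
import cv2,pickle
s=monitor.state();print(s)
for n in("scene","top"):
    c=imaging.capture(n);cv2.imwrite(f"pics/{n}0.png",c["pixels"]);pickle.dump(c,open(f"{n}0.pkl","wb"))
    print(n,c["fx"],c["fy"],c["cx"],c["cy"],c["extrinsics"],[k for k in c])
E
```

```text
bench.py
jog.py
pics
{'time': 0.0, 'joint_pos': array([-8.03281732e+01,  1.58470487e+01,  8.62937710e+01, -1.95420035e-03,
        7.79583893e+01, -6.93226227e+00]), 'qvel': array([-0.12856554, -0.11757828, -0.080718  ,  0.03878299, -0.03202461,
       -0.00902676]), 'effort': array([ 2.17240322e-04, -4.04586053e+01, -2.37237024e+01,  7.03998143e-02,
        3.44817247e-02, -1.01411267e-04]), 'ee_pos': array([ 164.27072698, -550.83105308,  403.82019205]), 'ee_rot': array([-1.79901286e+02, -1.00775933e-02,  1.66044897e+01]), 'wrist_force': array([-0.2385755 , -0.01087133, -0.81755277]), 'wrist_torque': array([ 0.05601654, -0.00961334,  0.02341228]), 'gripper_force': 0.0, 'finger_gap': 94.1142227624229}
scene 561.5240845507456 561.5240845507456 328.07031287093866 229.94313655157794 [[ 4.93055625e-01 -8.69894526e-01 -1.34039130e-02  9.02854576e+01]
 [ 6.88921809e-01  3.80978851e-01  6.16637540e-01 -5.74756310e+02]
 [-5.31303013e-01 -3.13270856e-01  7.87133076e-01 -5.23312156e+02]
 [ 0.00000000e+00  0.00000000e+00  0.00000000e+00  1.00000000e+00]] ['pixels', 'fx', 'fy', 'cx', 'cy', 'extrinsics']
top 575.8354821964421 575.8354821964421 319.58896159560277 243.48479969603926 [[ 1.08197450e-01 -9.94127175e-01  2.11474851e-03  3.65442019e+02]
 [ 9.60643139e-01  1.05100150e-01  2.57135604e-01 -5.84861723e+02]
 [-2.55847752e-01 -2.57898981e-02  9.66373018e-01 -7.86185490e+02]
 [ 0.00000000e+00  0.00000000e+00  0.00000000e+00  1.00000000e+00]] ['pixels', 'fx', 'fy', 'cx', 'cy', 'extrinsics']
```

View pics/top0.png

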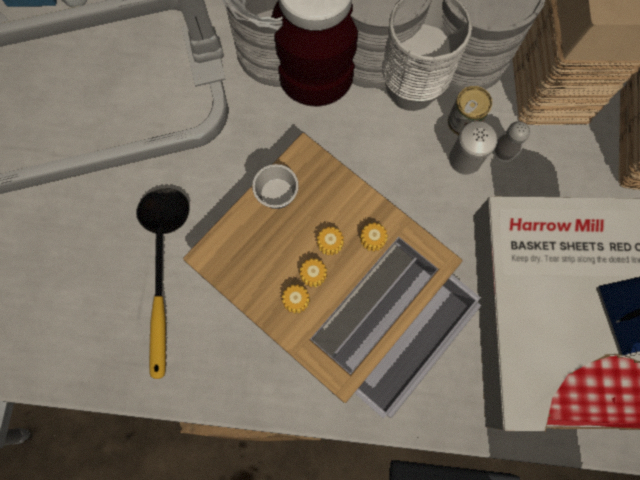

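View pics/scene0.png

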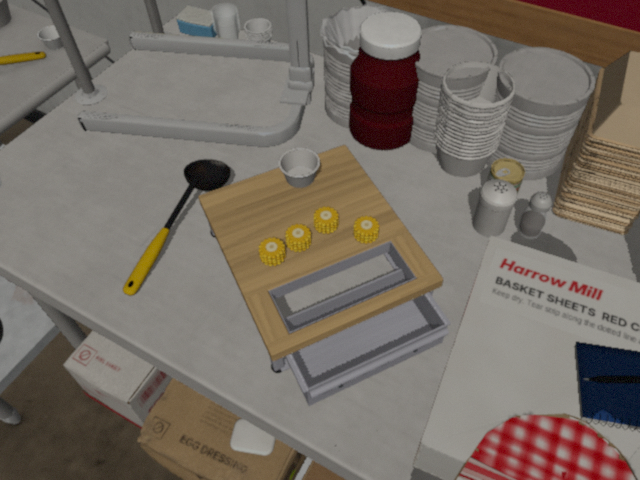

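The top view shows the board with corners at about (302,131), (184,259), (347,402) and (462,262). The corn rounds are at (295,298), (313,271), (330,239) and (374,235), and the cup is at (275,186). The pan sticks out to the lower right, with front corners at about (388,414) and (478,300). The scene view shows the same corn at (271,251), (298,237), (326,220) and (366,229).

```bash
cat > h.py <<'E'
import numpy as np,cv2,pickle
def ray(c,p):
    E=c["extrinsics"];R,t=E[:3,:3],E[:3,3]
    d=np.array([(p[0]-c["cx"])/c["fx"],-(p[1]-c["cy"])/c["fy"],-1.])
    return -R.T@t,R.T@d/np.linalg.norm(d)
def plane(c,p,z):
    o,d=ray(c,p);return o+d*(z-o[2])/d[2]
def tri(rs):
    A=sum(np.eye(3)-np.outer(d,d) for o,d in rs);b=sum((np.eye(3)-np.outer(d,d))@o for o,d in rs)
    return np.linalg.solve(A,b)
def corn(c,box):
    hsv=cv2.cvtColor(c["pixels"],cv2.COLOR_BGR2HSV);m=cv2.inRange(hsv,(15,150,120),(35,255,255))
    k=np.zeros_like(m);x0,y0,x1,y1=box;k[y0:y1,x0:x1]=m[y0:y1,x0:x1]
    k=cv2.morphologyEx(k,cv2.MORPH_OPEN,np.ones((2,2)))
    cs,_=cv2.findContours(k,cv2.RETR_EXTERNAL,cv2.CHAIN_APPROX_NONE)
    return [(cv2.minEnclosingCircle(q),cv2.contourArea(q)) for q in cs if cv2.contourArea(q)>120]
def board(c,box):
    hsv=cv2.cvtColor(c["pixels"],cv2.COLOR_BGR2HSV);m=cv2.inRange(hsv,(8,60,60),(28,255,255))
    k=np.zeros_like(m);x0,y0,x1,y1=box;k[y0:y1,x0:x1]=m[y0:y1,x0:x1]
    k=cv2.morphologyEx(k,cv2.MORPH_OPEN,np.ones((3,3)))
    cs,_=cv2.findContours(k,cv2.RETR_EXTERNAL,cv2.CHAIN_APPROX_NONE);q=cv2.convexHull(max(cs,key=cv2.contourArea))
    return q
E
python3 - <<'E'
from h import *
T=pickle.load(open("top0.pkl","rb"));S=pickle.load(open("scene0.pkl","rb"))
ct=corn(T,(190,140,460,400));cs=corn(S,(205,150,440,350));print(ct,cs,sep='\n')
for n,c,b in(("T",T,(180,125,468,405)),("S",S,(195,140,445,365))):
    q=board(c,b);a=cv2.approxPolyDP(q,8,True)[:,0];print(n,a.tolist())
    for p in a: print(plane(c,p,85).round(1))
for c,L in((T,ct),(S,cs)):
    for (p,r),a in L: print(plane(c,p,97.5).round(1),r)
print('pan front corners',[plane(T,p,51).round(1) for p in((388,414),(479,301))])
E
```

```text
[(((296.5, 299.5), 14.30044937133789), 566.5), (((314.2590637207031, 273.35491943359375), 14.32972526550293), 568.0), (((331.0, 242.0), 14.4223051071167), 557.5), (((375.0, 238.0), 14.31792163848877), 553.0)]
[(((273.0, 252.2954559326172), 14.669053077697754), 575.5), (((299.0, 238.5), 14.534542083740234), 565.0), (((366.9741516113281, 230.12930297851562), 14.329347610473633), 561.0), (((326.5, 220.7608642578125), 13.986223220825195), 539.5)]
T [[301, 133], [461, 258], [346, 402], [183, 259]]
[713.7 474.6  85. ]
[540.1 217.1  85. ]
[318.3 365.7  85. ]
[494.1 623.5  85. ]
S [[345, 145], [441, 285], [272, 360], [199, 195]]
[712.8 472.4  85. ]
[525.3 214.6  85. ]
[310.5 362.8  85. ]
[495.2 625.   85. ]
[450.6 449.9  97.5] 14.30044937133789
[491.  429.   97.5] 14.32972526550293
[540.1 409.8  97.5] 14.4223051071167
[553.2 346.5  97.5] 14.31792163848877
[450.1 450.6  97.5] 14.669053077697754
[490.4 430.4  97.5] 14.534542083740234
[553.9 348.5  97.5] 14.329347610473633
[540.1 411.2  97.5] 13.986223220825195
pan front corners [array([308.2, 302.8,  51. ]), array([485.5, 179.5,  51. ])]
```

Careful with the scale: shifts go in shares of 80 cm and turns go in shares of 120 degrees. That gives: -27.8 mm / 800 = -0.0348, 17.3 mm / 800 = 0.0216.

```bash
R="not used"; echo '0.0216 -0.0348 0 0 | 0.0216 -0.0348 0 0 | 0.0216 -0.0348 0 0 | 0.0216 -0.0348 0 0 | 0.0216 -0.0348 0 0 | 0.0216 -0.0348 0 0 | 0.0216 -0.0348 0 0 | 0.0216 -0.0348 0 0 | 0.0216 -0.0348 0 0 | 0.0216 -0.0348 0 0 | 0.0216 -0.0348 0 0 | 0.0216 -0.0348 0 0' > next.json && python3 jog.py next.json 12
echo '0.0216 -0.0348 0 0 | 0.0216 -0.0348 0 0 | 0.0216 -0.0348 0 0 | 0.0216 -0.0348 0 0 | 0.0216 -0.0348 0 0 | 0.0216 -0.0348 0 0 | 0.0216 -0.0348 0 0 | 0.0216 -0.0348 0 0 | 0.0216 -0.0348 0 0 | 0.0216 -0.0348 0 0 | 0.0216 -0.0348 0 0 | 0.0216 -0.0348 0 0' > next.json && python3 jog.py next.json
echo '0 0 0 -0.0542 | 0 0 0 -0.0542 | 0 0 0 -0.0542 | 0 0 0 -0.0542 | 0 0 0 -0.0542 | 0 0 0 -0.0542 | 0 0 0 0 | 0 0 0 0' > next.json && python3 jog.py next.json
cat >> h.py <<'E'
O=np.array([498,393.5]);YAW=55.6
def b2w(x,y):
    a=np.deg2rad(YAW);return O+x*np.array([np.cos(a),np.sin(a)])+y*np.array([-np.sin(a),np.cos(a)])
def w2b(p):
    a=np.deg2rad(YAW);d=np.asarray(p)[:2]-O;return np.array([d@[np.cos(a),np.sin(a)],d@[-np.sin(a),np.cos(a)]])
def go(x,y,ztip):
    from bench import ctrl, imaging, workorder, monitor
    from scipy.spatial.transform import Rotation as Ro
    s=monitor.state();R=Ro.from_euler('xyz',s["ee_rot"],degrees=True)
    w=np.r_[b2w(x,y),ztip+199]
    print(s["time"],'rot',s["ee_rot"].round(2),'board',w2b(s["ee_pos"]).round(1),'ztip',round(s["ee_pos"][2]-199,1),'F',s["wrist_force"].round(1),'tool d',R.inv().apply(w-s["ee_pos"]).round(1))
E
python3 -c "
from h import *;go(-225,-1,35)
T=pickle.load(open('top0.pkl','rb'))
print([w2b(plane(T,p,95)).round() for p in((490,200),(505,430))])
for p in((450.3,450.2),(490.7,429.7),(540.1,410.5),(553.5,347.5)):print(w2b(p).round(1))"
```

```text
time: 1.1
ee_pos: [267.7, -170.3, 404.5]
ee_rot: [-180.0, -0.0, 16.5]
wrist_force: [-0.1, -0.2, -1.0]
finger_gap: 17.5
gripper_force: 0.0
time: 2.1
ee_pos: [371.3, 208.8, 404.4]
ee_rot: [180.0, 0.0, 16.7]
wrist_force: [0.9, -0.5, 0.1]
finger_gap: 12.0
gripper_force: 0.0
time: 2.77
ee_pos: [371.4, 206.9, 404.4]
ee_rot: [-180.0, 0.0, 55.4]
wrist_force: [-0.4, -0.0, -0.3]
finger_gap: 12.2
gripper_force: 0.0
2.7667 rot [-1.7998e+02  4.0000e-02  5.5440e+01] board [-225.5   -0.9] ztip 205.4 F [-0.4 -0.  -0.3] tool d [6.000e-01 1.000e-01 1.704e+02]
[array([-101., -230.]), array([-310.,   21.])]
[19.8 71.4]
[25.7 26.5]
[ 37.8 -25.1]
[ -6.6 -71.8]
```

Converted, 35 mm / 800 = 0.0438, 30 mm / 800 = 0.0375.

```bash
echo '0 0 0.0375 0 | 0 0 0.0438 0 | 0 0 0.0438 0 | 0 0 0.0375 0 | 0 0 0.025 0 | 0 0 0.0188 0 | 0 0 0.0063 0 | 0 0 0 0' > next.json && python3 jog.py next.json
echo '0.0075 0 0 0 | 0.0075 0 0 0 | 0.0075 0 0 0 | 0.0063 0 0 0 | 0.0063 0 0 0 | 0.0063 0 0 0 | 0.0063 0 0 0 | 0.0063 0 0 0 | 0.0063 0 0 0 | 0.0063 0 0 0 | 0.0063 0 0 0 | 0 0 0 0' > next.json && python3 jog.py next.json
python3 -c "from h import *;go(-152,-1,35)"
```

```text
time: 3.43
ee_pos: [371.2, 206.8, 233.6]
ee_rot: [-179.9, 0.1, 55.5]
wrist_force: [-0.8, -0.1, -1.1]
finger_gap: 12.5
gripper_force: 0.0
time: 4.43
ee_pos: [405.0, 255.8, 234.6]
ee_rot: [180.0, -0.1, 55.6]
wrist_force: [0.2, 0.5, 0.4]
finger_gap: 12.1
gripper_force: 0.0
4.4333 rot [ 1.7999e+02 -9.0000e-02  5.5600e+01] board [-166.2   -1.1] ztip 35.6 F [0.2 0.5 0.4] tool d [14.2 -0.1  0.6]
```

Converted, 4 mm / 800 = 0.005, 3 mm / 800 = 0.0038.

```bash
echo '0.005 0 0 0 | 0.005 0 0 0 | 0.0038 0 0 0 | 0.0025 0 0 0' > next.json && python3 jog.py next.json
echo '0.0025 0 0 0 | 0.0025 0 0 0 | 0 0 0 0' > next.json && python3 jog.py next.json
python3 -c "
from h import *;go(-152,-1,35)
from bench import ctrl, imaging, workorder, monitor
c=imaging.capture('scene');cv2.imwrite('pics/s1.png',c['pixels'])"
```

```text
time: 4.77
ee_pos: [411.7, 265.7, 234.5]
ee_rot: [-180.0, 0.0, 55.6]
wrist_force: [-2.9, -5.2, 2.3]
finger_gap: 12.1
gripper_force: 3.4
time: 5.02
ee_pos: [412.5, 267.0, 234.4]
ee_rot: [-180.0, 0.5, 55.7]
wrist_force: [-2.4, -9.7, 6.4]
finger_gap: 11.9
gripper_force: 5.2
5.0167 rot [-179.98    0.48   55.72] board [-152.7   -0.9] ztip 35.4 F [-2.4 -9.7  6.4] tool d [0.7 0.1 0.4]
```

View pics/s1.png

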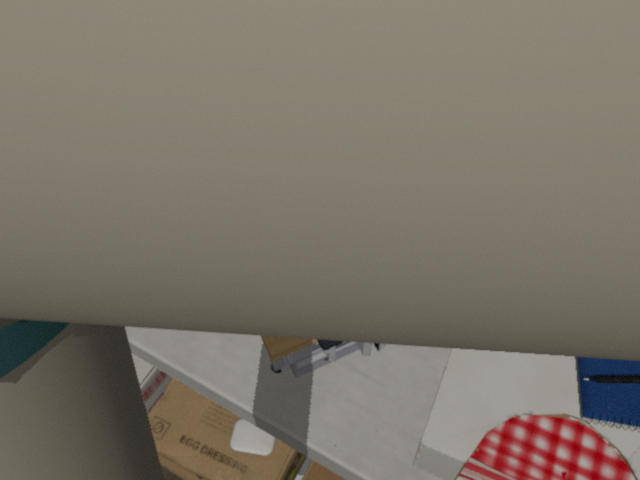

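The arm blocks this view. The tool has stalled at board x ≈ -152 with a force of about 10 N, which fits the stop. I'll press a bit more, back off and check.

Converted, 2 mm / 800 = 0.0025.

```bash
echo '0.0025 0 0 0 | 0.0025 0 0 0 | 0 0 0 0' > next.json && python3 jog.py next.json
python3 -c "from h import *;go(-152,-1,35)"
echo '-0.0188 0 0 0 | -0.0313 0 0 0 | 0 0 -0.025 0 | 0 0 -0.0438 0 | 0 0 -0.05 0 | 0 0 -0.05 0 | 0 0 -0.0375 0 | 0 0 0 0' > next.json && python3 jog.py next.json
python3 -c "
from h import *;go(29,-73,130)
from bench import ctrl, imaging, workorder, monitor
from scipy.spatial.transform import Rotation as Ro
s=monitor.state()
for n in ('top','wrist'):
    c=imaging.capture(n);cv2.imwrite(f'pics/{n}2.png',c['pixels']);c['s']=s;pickle.dump(c,open(f'{n}2.pkl','wb'))
cv2.imwrite('pics/both2.png',np.hstack([cv2.resize(cv2.imread(f'pics/{n}2.png'),(400,300)) for n in('top','wrist')]))
"
```

```text
time: 5.32
ee_pos: [413.3, 268.2, 234.4]
ee_rot: [-180.0, 0.9, 55.8]
wrist_force: [-5.9, -17.8, 14.1]
finger_gap: 11.8
gripper_force: 9.2
5.3167 rot [-179.97    0.91   55.82] board [-151.2   -0.9] ztip 35.4 F [ -5.9 -17.8  14.1] tool d [-0.8  0.1  0.4]
time: 5.98
ee_pos: [395.5, 240.3, 406.4]
ee_rot: [179.6, -0.8, 55.6]
wrist_force: [0.6, 0.2, 0.7]
finger_gap: 11.9
gripper_force: 0.0
5.9833 rot [179.55  -0.78  55.61] board [-184.3   -2. ] ztip 207.4 F [0.6 0.2 0.7] tool d [212.2  70.4  80.9]
```

View pics/both2.png

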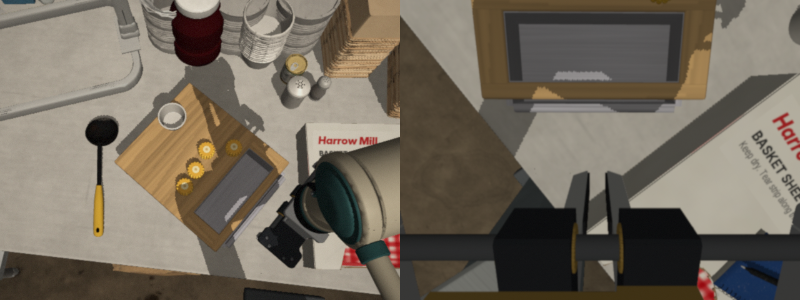

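The top half of the picture shows the corn untouched. In the wrist half, the slot shows a clear pan floor from edge to edge, with no wall across it, so the pan is home. Next I sweep the right-most round (D).

Converted, 30 mm / 800 = 0.0375, 25 mm / 800 = 0.0313.

```bash
echo '0.025 0.01 0 0 | 0.0375 0.0125 0 0 | 0.0375 0.0125 0 0 | 0.0375 0.0125 0 0 | 0.0375 0.0125 0 0 | 0.0375 0.0125 0.0125 0 | 0.0313 0.01 0.025 0 | 0.0188 0.005 0.0313 0 | 0.005 0 0.0313 0 | 0 0 0 0' > next.json && python3 jog.py next.json
python3 -c "
from h import *;go(31,-73,92)
from bench import ctrl, imaging, workorder, monitor
c=imaging.capture('wrist');cv2.imwrite('pics/w3.png',c['pixels'])"
```

```text
time: 6.92
ee_pos: [571.2, 376.2, 310.7]
ee_rot: [-179.6, 0.7, 55.6]
wrist_force: [-0.6, -0.5, -0.7]
finger_gap: 12.0
gripper_force: 0.0
6.9167 rot [-179.6     0.7    55.63] board [ 27.1 -70.2] ztip 111.7 F [-0.6 -0.5 -0.7] tool d [ 4.1  2.9 19.6]
```

View pics/w3.png

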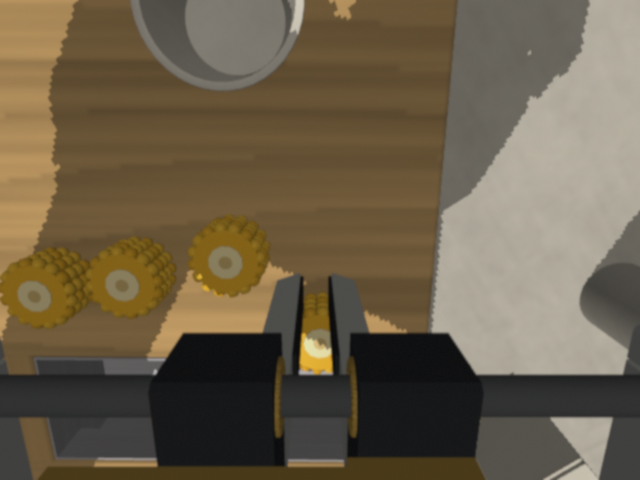

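The fingertips are at row 277, just behind corn D, which is visible through the gap at about (318,345) and centred. The neighbouring round at (228,257) is clear. I'll lower and sweep.

Converted, 8 mm / 800 = 0.01, -5 mm / 800 = -0.0063.

```bash
echo '0.0063 0.0013 0.01 0 | 0 0 0.01 0 | 0 0 0.005 0 | -0.0063 0 0 0 | -0.0063 0 0 0 | -0.0063 0 0 0 | -0.0063 0 0 0 | -0.0063 0 0 0 | -0.0063 0 0 0 | -0.0063 0 0 0 | -0.0063 0 0 0 | 0 0 0 0' > next.json && python3 jog.py next.json
python3 -c "from h import *;go(-42,-71,92)"
```

```text
time: 7.97
ee_pos: [552.6, 345.9, 299.7]
ee_rot: [-180.0, 0.1, 55.6]
wrist_force: [0.1, -0.4, 0.4]
finger_gap: 12.5
gripper_force: 0.0
7.9667 rot [-1.7999e+02  6.0000e-02  5.5580e+01] board [ -8.4 -72. ] ztip 100.7 F [ 0.1 -0.4  0.4] tool d [-33.5  -1.    8.8]
```

Converted, -5 mm / 800 = -0.0063, 4 mm / 800 = 0.005.

```bash
echo '0 0 0.005 0 | 0 0 0.0038 0 | -0.0063 0 0 0 | -0.0063 0 0 0 | -0.0063 0 0 0 | -0.0063 0 0 0 | -0.0063 0 0 0 | -0.0063 0 0 0 | -0.0063 0 0 0 | 0 0 0 0' > next.json && python3 jog.py next.json
python3 -c "
from h import *;go(-42,-71,92)
from bench import ctrl, imaging, workorder, monitor
c=imaging.capture('wrist');cv2.imwrite('pics/w4.png',c['pixels'])"
```

```text
time: 8.8
ee_pos: [532.8, 317.0, 292.8]
ee_rot: [-180.0, 0.1, 55.6]
wrist_force: [-0.4, -0.6, -0.7]
finger_gap: 12.2
gripper_force: 0.0
8.8 rot [-1.7999e+02  5.0000e-02  5.5580e+01] board [-43.4 -71.9] ztip 93.8 F [-0.4 -0.6 -0.7] tool d [ 1.4 -0.9  1.8]
```

View pics/w4.png

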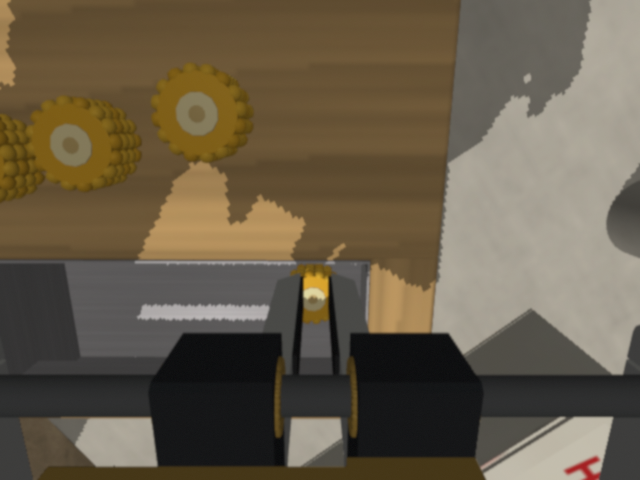

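Corn D has dropped through: it shows below the slot's back edge at (315,295). Corn C is next.

Converted, 30 mm / 800 = 0.0375, 25 mm / 800 = 0.0313.

```bash
echo '0 0 -0.025 0 | 0 0 -0.0188 0 | 0.025 -0.01 0 0 | 0.0375 -0.0163 0 0 | 0.0375 -0.0163 0 0 | 0.0313 -0.0113 0 0 | 0.0163 -0.005 0 0 | 0 0 0 0 | 0 0 0 0 | 0 0 0.0188 0 | 0 0 0.0188 0 | 0 0 0.0088 0' > next.json && python3 jog.py next.json
echo '0 0 0 0 | 0 0 0 0' > next.json && python3 jog.py next.json
python3 -c "
from h import *;go(75,-25,92)"
```

```text
time: 9.85
ee_pos: [560.8, 440.1, 289.0]
ee_rot: [-180.0, 0.2, 55.5]
wrist_force: [-0.5, -0.1, -0.4]
finger_gap: 12.3
gripper_force: 0.0
time: 10.02
ee_pos: [561.4, 440.9, 290.6]
ee_rot: [-180.0, 0.1, 55.6]
wrist_force: [0.1, 0.8, -0.4]
finger_gap: 11.9
gripper_force: 0.0
10.0167 rot [-1.7999e+02  6.0000e-02  5.5560e+01] board [ 74.9 -25.5] ztip 91.6 F [ 0.1  0.8 -0.4] tool d [ 0.1 -0.5 -0.4]
```

Converted, -6 mm / 800 = -0.0075, -4 mm / 800 = -0.005.

```bash
echo '-0.005 0 0 0 | -0.0075 0 0 0 | -0.0075 0 0 0 | -0.0075 0 0 0 | -0.0075 0 0 0 | -0.0075 0 0 0 | -0.0075 0 0 0 | -0.0075 0 0 0 | -0.0075 0 0 0 | -0.0075 0 0 0 | -0.0075 0 0 0 | -0.0075 0 0 0' > next.json && python3 jog.py next.json
echo '-0.0075 0 0 0 | -0.0075 0 0 0 | -0.0075 0 0 0 | -0.0075 0 0 0 | -0.0075 0 0 0 | -0.0075 0 0 0 | -0.0075 0 0 0 | -0.0075 0 0 0 | 0 0 0 0 | 0 0 0 0' > next.json && python3 jog.py next.json
python3 -c "
from h import *;go(62,26,125)
from bench import ctrl, imaging, workorder, monitor
c=imaging.capture('wrist');cv2.imwrite('pics/w5.png',c['pixels'])"
```

```text
time: 11.02
ee_pos: [521.5, 383.6, 290.6]
ee_rot: [180.0, 0.0, 55.6]
wrist_force: [0.9, 1.5, 0.4]
finger_gap: 11.8
gripper_force: 0.3
time: 11.85
ee_pos: [494.6, 344.2, 290.7]
ee_rot: [180.0, -0.0, 55.6]
wrist_force: [0.5, 0.4, -1.2]
finger_gap: 12.0
gripper_force: 0.0
11.85 rot [ 1.7999e+02 -1.0000e-02  5.5580e+01] board [-42.6 -25.1] ztip 91.7 F [ 0.5  0.4 -1.2] tool d [104.6 -51.1 -33.2]
```

View pics/w5.png

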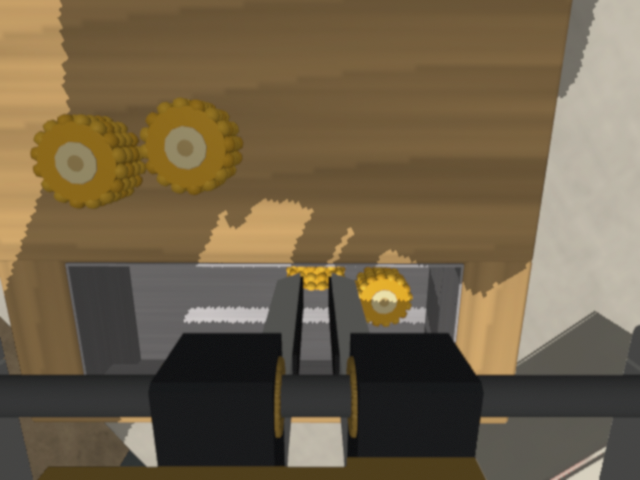

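Corn D lies flat in the pan at (385,297). Corn C has dropped into the slot at (316,275), possibly leaning. Corn B is next.

Converted, 30 mm / 800 = 0.0375, -20 mm / 800 = -0.025.

```bash
echo '0 0 -0.025 0 | 0 0 -0.0188 0 | 0.025 -0.0125 0 0 | 0.0375 -0.0175 0 0 | 0.0375 -0.0175 0 0 | 0.025 -0.0125 0 0 | 0.0063 -0.0038 0 0 | 0 0 0 0 | 0 0 0 0 | 0 0 0.0188 0 | 0 0 0.0188 0 | 0 0 0.0063 0' > next.json && python3 jog.py next.json
echo '0 0 0 0 | 0 0 0 0' > next.json && python3 jog.py next.json
python3 -c "
from h import *;go(62,26,92)
from bench import ctrl, imaging, workorder, monitor
c=imaging.capture('wrist');cv2.imwrite('pics/w6.png',c['pixels'])"
```

```text
time: 12.9
ee_pos: [511.4, 457.9, 288.8]
ee_rot: [-180.0, 0.2, 55.5]
wrist_force: [-0.2, -0.2, 0.1]
finger_gap: 12.1
gripper_force: 0.0
time: 13.07
ee_pos: [512.1, 459.0, 290.9]
ee_rot: [180.0, 0.0, 55.6]
wrist_force: [0.7, -0.1, 0.3]
finger_gap: 12.3
gripper_force: 0.0
13.0667 rot [1.7999e+02 4.0000e-02 5.5550e+01] board [62.  25.4] ztip 91.9 F [ 0.7 -0.1  0.3] tool d [ 0.  -0.6 -0.1]
```

View pics/w6.png

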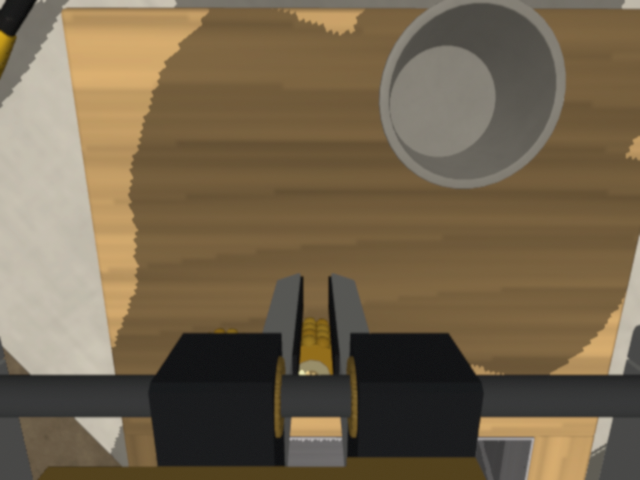

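Corn B is centred ahead of the gap at (315,350), with corn A just visible at (225,332). I'll sweep now.

Converted, -6 mm / 800 = -0.0075, -4 mm / 800 = -0.005.

```bash
echo '-0.005 0 0 0 | -0.0075 0 0 0 | -0.0075 0 0 0 | -0.0075 0 0 0 | -0.0075 0 0 0 | -0.0075 0 0 0 | -0.0075 0 0 0 | -0.0075 0 0 0 | -0.0075 0 0 0 | -0.0075 0 0 0 | -0.0075 0 0 0 | -0.0075 0 0 0' > next.json && python3 jog.py next.json
echo '-0.0075 0 0 0 | -0.0075 0 0 0 | -0.0075 0 0 0 | -0.0075 0 0 0 | -0.0075 0 0 0 | -0.005 0 0 0 | 0 0 0 0 | 0 0 0 0' > next.json && python3 jog.py next.json
echo '0 0 -0.025 0 | 0 0 -0.0188 0 | 0.025 -0.0125 0 0 | 0.0375 -0.0175 0 0 | 0.0375 -0.0175 0 0 | 0.0213 -0.0088 0 0 | 0 0 0 0 | 0 0 0 0' > next.json && python3 jog.py next.json
python3 -c "
from h import *;go(57,71,92)
from bench import ctrl, imaging, workorder, monitor
s=monitor.state();c=imaging.capture('top');cv2.imwrite('pics/t7.png',c['pixels'])
w=imaging.capture('wrist');cv2.imwrite('pics/b7.png',np.hstack([cv2.resize(c['pixels'],(400,300)),cv2.resize(w['pixels'],(400,300))]))"
```

```text
time: 14.12
ee_pos: [472.1, 401.6, 290.6]
ee_rot: [180.0, 0.0, 55.6]
wrist_force: [0.5, 1.1, 0.1]
finger_gap: 11.8
gripper_force: 0.2
time: 14.78
ee_pos: [453.2, 373.9, 290.7]
ee_rot: [180.0, -0.0, 55.6]
wrist_force: [-0.2, 0.2, 0.8]
finger_gap: 12.0
gripper_force: 0.0
time: 15.45
ee_pos: [470.8, 480.2, 324.9]
ee_rot: [180.0, 0.1, 55.7]
wrist_force: [-1.3, -0.1, 0.8]
finger_gap: 11.7
gripper_force: 0.0
15.45 rot [1.7999e+02 7.0000e-02 5.5690e+01] board [56.2 71.4] ztip 125.9 F [-1.3 -0.1  0.8] tool d [ 0.8  0.4 33.9]
```

View pics/b7.png

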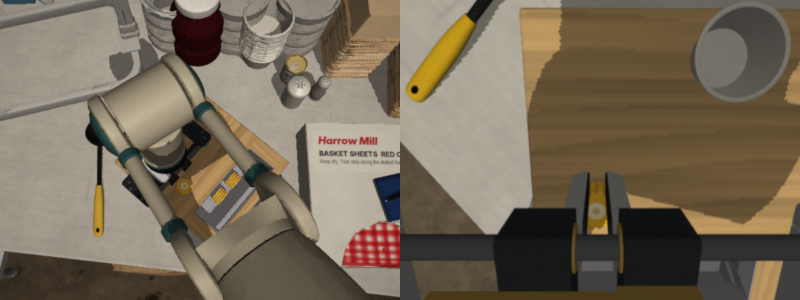

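Corn A is centred in the gap at wrist-half position (597,210). Corn is already visible in the slot in the top half. I'll sweep A.

Converted, 15 mm / 800 = 0.0188, -6 mm / 800 = -0.0075.

```bash
echo '0.0013 0 0.0188 0 | 0 0 0.0188 0 | 0 0 0.005 0 | 0 0 0 0 | 0 0 0 0 | -0.005 0 0 0 | -0.0075 0 0 0 | -0.0075 0 0 0 | -0.0075 0 0 0 | -0.0075 0 0 0 | -0.0075 0 0 0 | -0.0075 0 0 0' > next.json && python3 jog.py next.json
echo '-0.0075 0 0 0 | -0.0075 0 0 0 | -0.0075 0 0 0 | -0.0075 0 0 0 | -0.0075 0 0 0 | -0.0075 0 0 0 | -0.0075 0 0 0 | -0.0075 0 0 0 | -0.0075 0 0 0 | -0.0063 0 0 0 | 0 0 0 0 | 0 0 0 0' > next.json && python3 jog.py next.json
python3 -c "from h import *;go(-42,71,92)"
echo '0 0 -0.0313 0 | 0 0 -0.0438 0 | 0 0 -0.0438 0 | -0.0375 0.0125 -0.0188 0 | -0.0438 0.0125 0 0 | -0.0438 0.0125 0 0 | -0.0438 0.0188 0 0 | -0.0375 0.0188 0 0 | -0.0125 0 0 0 | 0 0 0 0 | 0 0 0 0' > next.json && python3 jog.py next.json
python3 -c "
from h import *
from bench import ctrl, imaging, workorder, monitor
go(-67,0,200)
c=imaging.capture('top');w=imaging.capture('wrist');cv2.imwrite('pics/b8.png',np.hstack([cv2.resize(c['pixels'][100:420,160:520],(400,356)),cv2.resize(w['pixels'],(400,356))]))"
```

```text
time: 16.55
ee_pos: [448.4, 446.8, 291.8]
ee_rot: [180.0, -0.0, 55.6]
wrist_force: [-0.2, 0.9, 0.2]
finger_gap: 11.7
gripper_force: 0.2
time: 17.55
ee_pos: [415.4, 398.5, 291.7]
ee_rot: [180.0, -0.0, 55.6]
wrist_force: [-1.0, 0.3, -0.5]
finger_gap: 11.9
gripper_force: 0.0
17.55 rot [ 1.7999e+02 -2.0000e-02  5.5590e+01] board [-42.5  70.9] ztip 92.7 F [-1.   0.3 -0.5] tool d [ 0.5 -0.1  0.7]
time: 18.47
ee_pos: [366.5, 220.7, 402.1]
ee_rot: [180.0, -0.1, 55.5]
wrist_force: [0.9, -0.2, -0.6]
finger_gap: 11.9
gripper_force: 0.0
18.4667 rot [ 1.7998e+02 -1.2000e-01  5.5540e+01] board [-216.9   10.9] ztip 203.1 F [ 0.9 -0.2 -0.6] tool d [149.9  10.7   3.4]
```

View pics/b8.png

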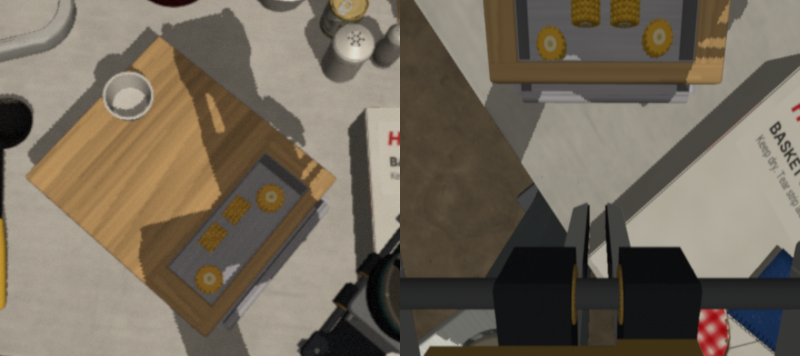

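All four rounds are in the pan, two flat and two standing on edge. The cup is still in place. I'll check that they're at rest and hand in.

```bash
cat > chk.py <<'E'
from h import *
from bench import ctrl, imaging, workorder, monitor
c=imaging.capture('top');print(monitor.state()["time"],[tuple(np.round(w2b(plane(c,p,28)),1)) for (p,r),a in corn(c,(300,230,470,380))])
E
python3 chk.py; echo '0 0 0 0 | 0 0 0 0 | 0 0 0 0 | 0 0 0 0 | 0 0 0 0 | 0 0 0 0 | 0 0 0 0 | 0 0 0 0 | 0 0 0 0 | 0 0 0 0 | 0 0 0 0 | 0 0 0 0' > next.json && python3 jog.py next.json >/dev/null; python3 chk.py
```

```text
18.6167 []
19.6667 []
```

```bash
cat > chk.py <<'E'
from h import *
from bench import ctrl, imaging, workorder, monitor
c=imaging.capture('top');h=cv2.cvtColor(c["pixels"],cv2.COLOR_BGR2HSV)
m=cv2.inRange(h,(12,150,60),(35,255,255));k=np.zeros_like(m);k[230:375,305:445]=m[230:375,305:445]
n,_,st,ce=cv2.connectedComponentsWithStats(k)
print(monitor.state()["time"],[(tuple(np.round(w2b(plane(c,ce[i],28)),1)),int(st[i,4])) for i in range(1,n) if st[i,4]>100])
E
python3 chk.py; echo '0 0 0 0 | 0 0 0 0 | 0 0 0 0 | 0 0 0 0 | 0 0 0 0 | 0 0 0 0 | 0 0 0 0 | 0 0 0 0 | 0 0 0 0 | 0 0 0 0 | 0 0 0 0 | 0 0 0 0' > next.json && python3 jog.py next.json >/dev/null; python3 chk.py
```

```text
19.7167 [((np.float64(-73.9), np.float64(-68.8)), 376), ((np.float64(-48.4), np.float64(-26.0)), 339), ((np.float64(-47.9), np.float64(25.1)), 346), ((np.float64(-80.6), np.float64(72.6)), 360)]
20.7667 [((np.float64(-74.1), np.float64(-68.9)), 375), ((np.float64(-48.3), np.float64(-26.1)), 344), ((np.float64(-47.9), np.float64(25.1)), 346), ((np.float64(-80.6), np.float64(72.6)), 360)]
```

```bash
python3 -c "
from bench import ctrl, imaging, workorder, monitor
print(workorder.finish_job())"
```

```text
the job is handed in; nothing more can be done
None
```

I pushed the pan home, swept all four corn rounds through the slot into it, and handed the job in at about 21 s; the last pictures show the corn at rest in the pan and the cup undisturbed, but no verdict was returned.

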